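Close and latch the damp box over a fresh mug

TASK

Close up the damp box over the freshly made mug: with the fingertips, push the thick wooden hatch along until it is fully shut, and only then push the blue swing catch round, across the box and behind the hatch, as far as it goes. Leave the mug standing undisturbed inside, do not pick anything up, and do not disturb the bowl, the jar or the pot lid standing around the box.

Things in the scene. Friction and masses are not known exactly. Their poses are not given: they have to be found in the camera images.
- damp_box: White damp box, fixed, 220 (its x) by 360 (its y) by 120 mm high, walls 10 mm, origin at the centre of its underside. Fixed grey cover on its -y half, flush with the rim; its +y half is open on top, with the mug inside. Grey guide strips 8 mm wide, 10 mm high stand on the rim: one along the far (+x) side, one along the near side of the +y half only (x = -79 to -87 mm).
- hatch (a joint): Sliding hatch: light wooden slab 175 (box x) by 180 (box y) by 24 mm thick, lying on the rim (120 mm up), at box x = -74 to +101 mm. Value: how far open, in m: 0 = shut, against its stop, over the +y half; up to 0.13 = slid to the box's -y over the cover. Starts at 0.05 to 0.125. Takes about 2 N, plus 8 N per m/s; stays where left. Shut by pushing its rear (-y) edge to +y.
- hatch_edge (a point): Middle of the top of the hatch's rear edge, the upright 24 mm high face that looks to the box's -y and is pushed to shut it. Moves with the hatch; axes as the box's. 24.5 mm above the fixed cover; at y = 0 of the box when shut. At least 50 mm of clear cover lies behind it.
- catch (a joint): Blue catch, a lying bar 88 x 18 x 26 mm high, 1 mm above the rim, on an upright pivot 9 mm from one end, at box x = -90, y = -13 mm. Value in rad: 0 = along the near (-x) rim, pointing to box -y; grows anticlockwise from above to its stop, 1.57 = pointing to box +x, 4 mm behind the shut hatch. Starts at -0.4 to 0.05 (below 0: tip sticking out past the rim). Takes 0.08 N m; stays put. Push its outer (box -x) side.
- catch_pivot (a point): On the catch's pivot axis, at the top of the bar (147 mm above the bench). Its -y axis points along the bar to the tip, its -x axis out of the side to be pushed.
- catch_tip (a point): Middle of the far end of the catch, at the top of the bar (147 mm above the bench), 79 mm from the pivot.
- mug: Dark grey clay mug with one handle (to its +y), 76 mm wide at the rim, 85 mm high, standing loose on the inner floor of the box (10 mm above the bench), under the +y half; its top is 25 mm below the rim. Origin at the centre of its underside. To be left alone.
- bowl: Terracotta bowl, 100 mm across, 50 mm high, on the bench beyond the box's -y end. Origin at the centre of its underside. To be left alone.
- slip_jar: White jar with black cap, 60 mm across, 80 mm high, on the bench beyond the box's +y end. Origin at the centre of its underside. To be left alone.
- pot_lid: Dark brown pot lid with a small knob, 88 mm across, 43 mm high, on the bench beyond the box's +y end, nearer the robot than the jar. Origin at the centre of its underside. To be left alone.

How it is judged:
By the outcome, as a careful person would: the job done as asked, in the order asked, and still so for the second after the job is handed in, with the robot touching nothing.
It also fails if it takes over 48 s, if anything falls off the work surface, if the arm or the gripper's body presses on something with over 40 N, if the wrist force passes 120 N, or if a joint passes its speed limit or range.

ROBOT

A 6-joint arm with a two-finger parallel gripper is mounted at the origin on the work surface. World frame = base frame: x ahead of the robot, y to its left, z up, the work surface at z = 0. Lengths are in m, angles in degrees, forces in N, time in s.
With the tool pointing down it reaches from about 0.3 to 0.75 m from the base axis. Payload 8.5 kg.
Tool frame: the origin (TCP) lies between the finger pads; the fingertips stand env.finger_overhang ahead of it and the grasp point (between the pads) lies 2 mm behind it (env.finger_overhang is the distance from the TCP to the fingertips, in m); z points along the fingers, y is the line along which they close (so a half turn about z gives the same grasp; the last joint's range is limited). The gripper opens to 85 mm and grips with 20 to 120 N. Pads are 22 mm wide; open, the fingers measure 114 mm over their backs; the gripper's body (76 mm by 85 mm) begins 54 mm behind the grasp point. The pads swing forward as they close: fully open they stand 13 mm farther back than shut.
Start: joints at [61.461, 21.807, 74.336, -0, 83.858, -12.336], TCP at [0.153, 0.528, 0.213] pointing down, gripper open.
Joint ranges: [-178.18, 178.18], [-50.72, 133.34], [12.68, 142.11], [-81.47, 261.47], [9.98, 163.14], [-165.26, 165.26]. Speed limits (degrees/s): [136.94, 136.94, 180, 180, 180, 180].

INTERFACE

Orientations are given as a 3x3 rotation matrix whose columns are the frame's x, y, z axes.
In Python, from rig import env gives the robot as it stands. The module is installed in compiled form; this text tells all that it offers.
- The arm moves only by the tool jog_arm, never from a script. Its arguments are lists of equal length, an entry for each row: "hand": the finger opening in m, from 0 to 0.0854; "travel": the shift along the world's x, y, z in m, a list of three; "yaw": the turn about the world's z in rad. A call has exactly 5 rows; each row shifts and turns the commanded pose from where the row before left it; what a row does not reach is not made up. A row lasts 1/8 s, in which the tool goes at most 62.5 mm and 10.7 degrees, less where a joint would pass 70% of its speed; a pose out of reach is approached as far as the arm can. A call is refused whole if a number of a shift passes 0.0625 or a number of a turn 0.188, either way. A call with a gripper value outside its range is refused whole. The fingers move at their own pace and stop on an object; "grip_force" is the grip in N (left out, the last holds). Time passes only in rows, so rows that do not move let the fingers close, or fill a call up. It gives the time, the measured TCP pose, the force, the opening and the grip force at its end, in the units of the state.
- env.observe(): the state, without advancing time (a new reading comes with each control period).
- env.get_image(name): name is "scene" or "side" or "wrist"; returns the picture (400x640x3 uint8, red, green, blue); there is no depth.
- env.calibration(name): a dict with "fx", "fy", "cx", "cy" (pixels), "position" and "rotation" of the camera in the world; the wrist camera has in their place "hand_eye" (4x4, takes a point from camera to tool coordinates, whose origin is the TCP and whose axes are the flange's). Camera axes: x right, y down, z forward; pixel columns grow to the right and rows downward; lengths in m; the calibration is good to about 2 mm. A picture is of the moment at which its call begins: read the wrist's pose just before it. calibration takes no time and is no camera call.
- env.close_job(): hands the job in; it is judged then, once.
The state is a dict: "time_s": time; "q": joint angles; "qvel": joint speeds; "joint_efforts": joint torques, N m; "position": TCP position; "tool_rot": TCP orientation; "ft_force": force on the tool from outside, world axes, zero at the start; "wrist_torque": the same for the moment, N m; "grip_width": finger opening in m; "gripper_force": force on a finger pad.
Only numpy, scipy, OpenCV 4.12 (cv2) and the standard library are available. Lean on these libraries where they do the work, as an engineer would, in place of code of your own. Each camera call takes 0.05 s, during which the arm holds its last target. There are 200 camera calls.

## Working session

There is one attempt and no reset: what is moved stays moved. The work goes in short steps, Python scripts to look and compute and a tool call to move; the robot and the scene stay as the last step left them, time stands still between calls to the robot, and variables do not carry over. Pictures are saved under pics/ and viewed, at most 10 in all, crops included, and the job is handed in when it is done.

Besides the shell and the picture viewer there is one more tool, called as a command line: name --pt "numbers of a row" for each row, then --argument value for the rest. jog_arm: Moves the arm, as the interface text tells. Its arguments: {"type":"object","properties":{"hand":{"type":"array"},"travel":{"type":"array"},"yaw":{"type":"array"},"grip_force":{"type":"number"}},"required":["hand","travel","yaw"]}

```bash
mkdir -p pics; python3 - <<'E'
from rig import env
import cv2,pickle
for n in ("scene","side"):
    cv2.imwrite(f"pics/{n}0.png",env.get_image(n)[:,:,::-1])
    print(n,env.calibration(n))
print(env.finger_overhang, env.calibration("wrist")); s=env.observe(); print(s["time_s"],s["position"],s["tool_rot"],s["grip_width"])
E
```

```text
scene {'fx': 471.5815840541697, 'fy': 471.5815840541697, 'cx': 320.1609608190594, 'cy': 208.8122834770259, 'position': array([1.08002397, 0.59141622, 0.9168025 ]), 'rotation': array([[-0.74529633,  0.51775755, -0.42007201],
       [ 0.66666084,  0.56941055, -0.48097292],
       [-0.00983392, -0.63851292, -0.76954828]])}
side {'fx': 454.3222653285762, 'fy': 454.3222653285762, 'cx': 322.11658675359337, 'cy': 194.34310657019256, 'position': array([ 0.49876577, -0.66535166,  0.83707329]), 'rotation': array([[ 0.98538434, -0.12352034,  0.11730486],
       [-0.17029933, -0.69823195,  0.69532027],
       [-0.0039802 , -0.70513465, -0.70906226]])}
0.017 {'fx': 340.0476784250411, 'fy': 340.0476784250411, 'cx': 319.6846807439301, 'cy': 205.82667346130702, 'hand_eye': array([[ 3.59957025e-04, -9.56312674e-01, -2.92345582e-01,
         7.45063115e-02],
       [ 9.99999367e-01,  6.55789312e-04, -9.13928072e-04,
         3.91494753e-04],
       [ 1.06571811e-03, -2.92345068e-01,  9.56312306e-01,
        -1.60779240e-01],
       [ 0.00000000e+00,  0.00000000e+00,  0.00000000e+00,
         1.00000000e+00]])}
0.1 [0.1533636  0.52789207 0.21278504] [[-9.60266850e-01  2.79082807e-01 -6.03118022e-04]
 [ 2.79083338e-01  9.60266202e-01 -1.14525422e-03]
 [ 2.59533091e-04 -1.26806985e-03 -9.99999162e-01]] 0.08523226767416386
```

View pics/scene0.png

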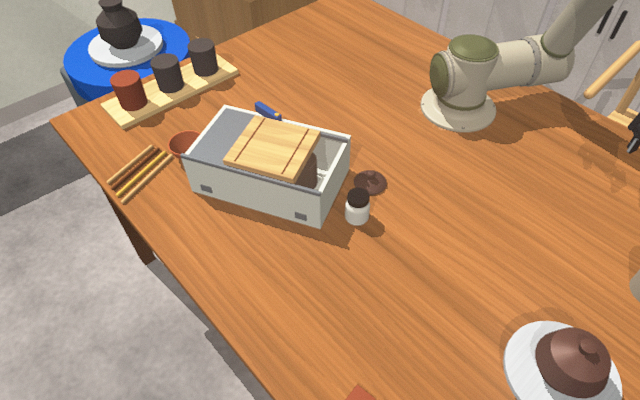

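View pics/side0.png

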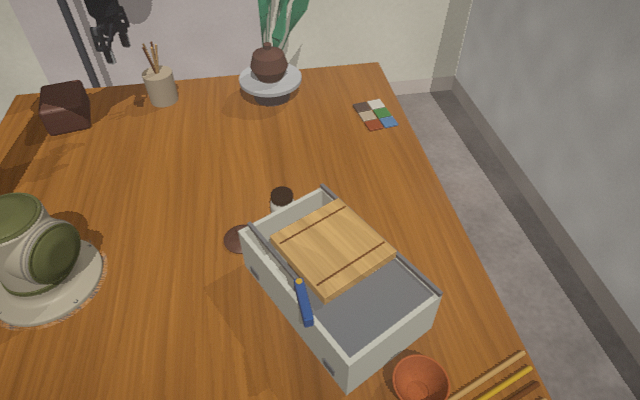

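The box lies ahead of the robot, with the hatch partly open and the blue catch on the near side. In the side view the box is at about (240–440, 185–390). I'll enlarge both views.

```bash
python3 - <<'E'
import cv2
a=cv2.imread("pics/side0.png")[180:385,225:455]
cv2.imwrite("pics/sidec.png",cv2.resize(a,None,fx=2.9,fy=2.9,interpolation=cv2.INTER_CUBIC))
a=cv2.imread("pics/scene0.png")[90:230,170:370]
cv2.imwrite("pics/scenec.png",cv2.resize(a,None,fx=4,fy=4,interpolation=cv2.INTER_CUBIC))
E
```

```text
(no output)
```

View pics/sidec.png

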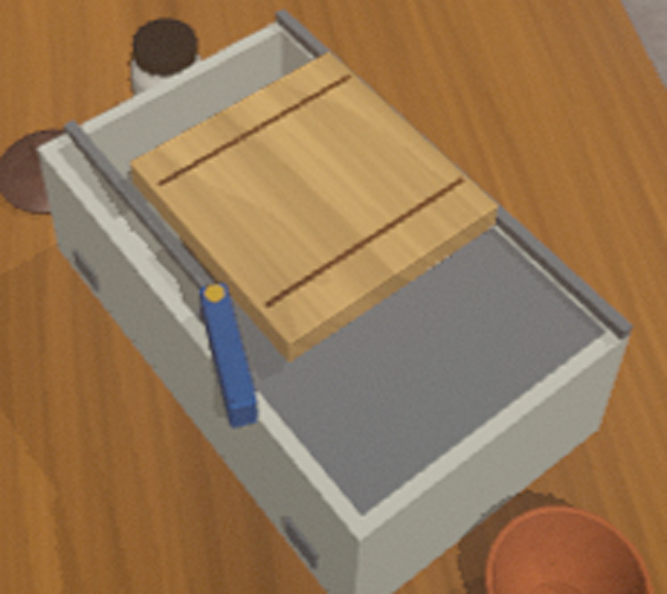

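View pics/scenec.png

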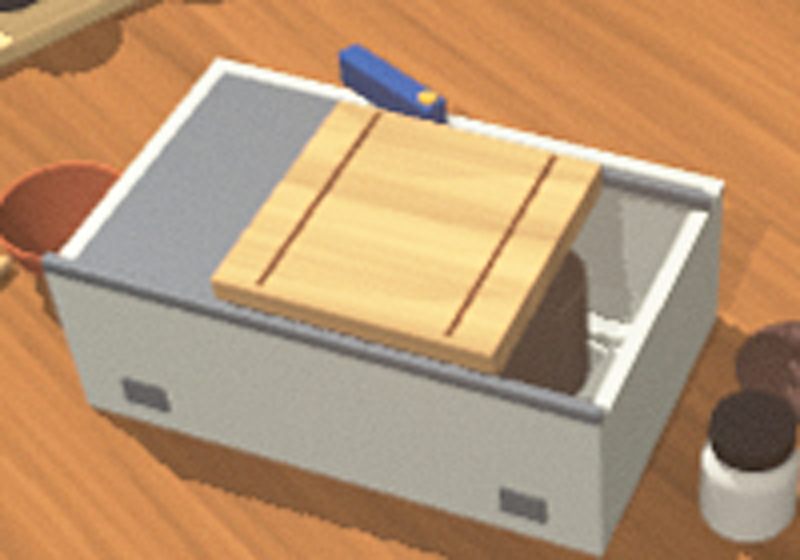

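The side crop shows the hatch's rear edge from (290,347) to (497,210), the catch pivot at (215,293), and the tip at (242,408). The scene crop shows the near rim corners at (220,62) and (722,182). Next I fit the box pose, hatch opening and catch angle together.

```bash
cat > fit.py <<'E'
import numpy as np
from scipy.optimize import least_squares
from rig import env
P=lambda h,c: {"rnl":(-.11,-.18,.12),"rnr":(-.11,.18,.12),"rfl":(.11,-.18,.12),"rfrb":(.11,.18,0),
 "hrn":(-.074,-h,.144),"hrf":(.101,-h,.144),"hfn":(-.074,.18-h,.144),"hff":(.101,.18-h,.144),
 "piv":(-.09,-.013,.147),"tip":(-.09+.079*np.sin(c),-.013-.079*np.cos(c),.147)}
def cam(n):
    k=env.calibration(n); return k
def fit(obs):
    K={n:cam(n) for n in obs}
    def r(v):
        x,y,t,h,c=v; o=[]
        R=np.array([[np.cos(t),-np.sin(t)],[np.sin(t),np.cos(t)]]); pts=P(h,c)
        for n,d in obs.items():
            k=K[n]
            for m,uv in d.items():
                p=np.array(pts[m]); w=np.r_[R@p[:2]+[x,y],p[2]]
                q=k["rotation"].T@(w-k["position"])
                o+= [k["fx"]*q[0]/q[2]+k["cx"]-uv[0],k["fy"]*q[1]/q[2]+k["cy"]-uv[1]]
        return np.array(o)
    best=min((least_squares(r,[.55,0,t,.08,0],loss="soft_l1") for t in np.arange(-3,3,.5)),key=lambda s:s.cost)
    return best.x,r(best.x)
if __name__=="__main__":
    S={"rnl":(358,532),"rnr":(40,147),"rfl":(627,345),"hrn":(290,347),"hrf":(497,210),"hfn":(132,162),"hff":(330,55),"piv":(215,293),"tip":(242,408)}
    C={"rnl":(220,60),"rnr":(722,182),"rfrb":(602,555),"hrn":(338,102),"hfn":(603,170),"hff":(493,360),"hrf":(213,283),"piv":(428,97),"tip":(352,50)}
    f=lambda d,s,o:{k:((u+.5)/s+o[0]-.5,(v+.5)/s+o[1]-.5) for k,(u,v) in d.items()}
    v,res=fit({"side":f(S,2.9,(225,180)),"scene":f(C,4,(170,90))})
    print(v,np.degrees(v[2])); print(res.reshape(-1,2).round(1).tolist())
    x,y,t,h,c=v; R=np.array([[np.cos(t),-np.sin(t)],[np.sin(t),np.cos(t)]])
    print("ex",R[:,0],"ey",R[:,1])
    for m,p in P(h,c).items(): print(m,(R@p[:2]+[x,y]).round(4),p[2])
E
python3 fit.py
```

```text
[ 0.60765613 -0.1448263   0.47424546  0.06860833 -0.40881706] 27.172263117724256
[[-0.1, 2.8], [-0.9, -0.1], [0.7, -3.7], [-0.5, -1.0], [0.9, -1.7], [-1.1, -0.4], [0.1, -1.7], [-0.4, -0.0], [-0.4, -1.2], [-0.6, -0.6], [0.4, 0.0], [-0.4, 0.7], [0.2, -0.9], [-0.5, -1.7], [-0.9, -0.8], [-1.6, -1.2], [-0.1, 0.5], [-1.3, -1.1]]
ex [0.88963755 0.45666731] ey [-0.45666731  0.88963755]
rnl [ 0.592  -0.3552] 0.12
rnr [ 0.4276 -0.0349] 0.12
rfl [ 0.7877 -0.2547] 0.12
rfrb [0.6233 0.0655] 0
hrn [ 0.5732 -0.2397] 0.144
hrf [ 0.7288 -0.1597] 0.144
hfn [ 0.491  -0.0795] 0.144
hff [6.466e-01 4.000e-04] 0.144
piv [ 0.5335 -0.1975] 0.147
tip [ 0.5387 -0.2763] 0.147
```

jog_arm --hand '[0, 0, 0, 0, 0]' --pt "0.0326 -0.0523 0" --pt "0.0326 -0.0523 0" --pt "0.0326 -0.0523 0" --pt "0.0326 -0.0523 0" --pt "0.0326 -0.0523 0" --yaw '[-0.054, -0.054, -0.054, -0.054, -0.054]'

```text
time_s: 0.72
position: [0.317, 0.2649, 0.2132]
tool_rot: [[-0.85, 0.526, -0.0], [0.526, 0.85, -0.0], [0.0, -0.0, -1.0]]
ft_force: [0.9, 0.1, 0.5]
grip_width: 0.0
gripper_force: 0.0
```

jog_arm --hand '[0, 0, 0, 0, 0]' --pt "0.0326 -0.0523 0" --pt "0.0326 -0.0523 0" --pt "0.0326 -0.0523 0" --pt "0.0326 -0.0523 0" --pt "0.0326 -0.0523 0" --yaw '[-0.054, -0.054, -0.054, -0.054, -0.054]'

```text
time_s: 1.35
position: [0.4801, 0.0032, 0.2132]
tool_rot: [[-0.679, 0.735, -0.0], [0.735, 0.679, 0.0], [0.0, -0.0, -1.0]]
ft_force: [0.2, 0.6, 0.9]
grip_width: -0.0
gripper_force: 0.0
```

jog_arm --hand '[0, 0, 0, 0, 0]' --pt "0.0326 -0.0523 0" --pt "0.0326 -0.0523 0" --pt "0.0326 -0.0523 0" --pt "0.0326 -0.0523 0" --pt "0.0326 -0.0523 0" --yaw '[-0.054, -0.054, -0.054, -0.054, -0.054]'

```text
time_s: 1.98
position: [0.6431, -0.2581, 0.2128]
tool_rot: [[-0.458, 0.889, -0.001], [0.889, 0.458, 0.0], [0.001, -0.0, -1.0]]
ft_force: [0.8, 0.6, 0.7]
grip_width: 0.0002
gripper_force: 0.0
```

Arrived behind the hatch. One wrist look before lowering.

```bash
cat > wr.py <<'E'
import sys,cv2,numpy as np
from rig import env
s=env.observe(); im=env.get_image("wrist"); cv2.imwrite(f"pics/{sys.argv[1]}.png",im[:,:,::-1])
k=env.calibration("wrist"); T=np.eye(4); T[:3,:3]=s["tool_rot"]; T[:3,3]=s["position"]
W=T@k["hand_eye"]; np.save(f"pics/{sys.argv[1]}.npy",W)
O=np.array([.6077,-.1448]); t=.47425; R=np.array([[np.cos(t),-np.sin(t)],[np.sin(t),np.cos(t)]])
def proj(b):
    w=np.r_[R@np.array(b[:2])+O,b[2],1]; q=np.linalg.inv(W)@w
    return (k["fx"]*q[0]/q[2]+k["cx"],k["fy"]*q[1]/q[2]+k["cy"])
print("hrn",proj((-.074,-.0686,.144)),"hrf",proj((.101,-.0686,.144)),"piv",proj((-.09,-.013,.147)),"tip",proj((-.09-.079*np.sin(.409),-.013-.079*np.cos(.409),.147)))
print("rnl",proj((-.11,-.18,.12)),"fingertip box", R.T@(s["position"][:2]-O), "px tip",[ (lambda q:(k["fx"]*q[0]/q[2]+k["cx"],k["fy"]*q[1]/q[2]+k["cy"]))(np.linalg.inv(k["hand_eye"])@[0,0,z,1]) for z in (.017,.03)])
E
python3 wr.py w1
```

```text
hrn (np.float64(239.1784154226276), np.float64(142.8428244813564)) hrf (np.float64(500.99931637620205), np.float64(143.4701357135335)) piv (np.float64(205.852504672779), np.float64(51.61324390422561)) tip (np.float64(169.5947886360913), np.float64(168.46686391634822))
rnl (np.float64(211.47432807446285), np.float64(274.68319131340934)) fingertip box [-0.02022014 -0.1169694 ] px tip [(np.float64(319.2562792550314), np.float64(240.2540632375252)), (np.float64(319.3072104562391), np.float64(231.81593118066718))]
```

View pics/w1.png

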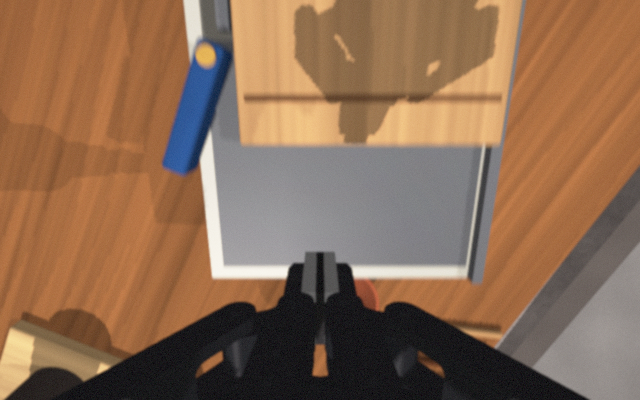

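The wrist view agrees with the fit: hatch rear edge at row 145 and catch pivot at (205,52). I lower behind the hatch and check the tip height.

jog_arm --hand '[0, 0, 0, 0, 0]' --pt "0 0 -0.025" --pt "0 0 -0.02" --pt "0 0 -0.01" --pt "0 0 -0.006" --pt "0 0 0" --yaw '[0, 0, 0, 0, 0]'

```text
time_s: 2.65
position: [0.6425, -0.2563, 0.1525]
tool_rot: [[-0.46, 0.888, 0.0], [0.888, 0.46, -0.0], [-0.0, 0.0, -1.0]]
ft_force: [-0.4, 0.8, 0.3]
grip_width: 0.0002
gripper_force: 0.0
```

```bash
python3 - <<'E'
from rig import env
import cv2,numpy as np
im=env.get_image("side")[:,:,::-1][150:370,240:470]
cv2.imwrite("pics/s2.png",cv2.resize(im,None,fx=2.6,fy=2.6,interpolation=cv2.INTER_CUBIC))
s=env.observe(); k=env.calibration("side"); 
for z in (.017,0,-.02):
  for dx in (-.011,0,.011):
    q=k["rotation"].T@(s["position"]+s["tool_rot"]@[dx,0,z]-k["position"]); print(z,dx,((k["fx"]*q[0]/q[2]+k["cx"]-240)*2.6).round(),((k["fy"]*q[1]/q[2]+k["cy"]-150)*2.6).round())
E
```

```text
0.017 -0.011 335.0 410.0
0.017 0 324.0 398.0
0.017 0.011 314.0 387.0
0 -0.011 337.0 396.0
0 0 326.0 384.0
0 0.011 315.0 373.0
-0.02 -0.011 339.0 379.0
-0.02 0 328.0 368.0
-0.02 0.011 317.0 356.0
```

View pics/s2.png

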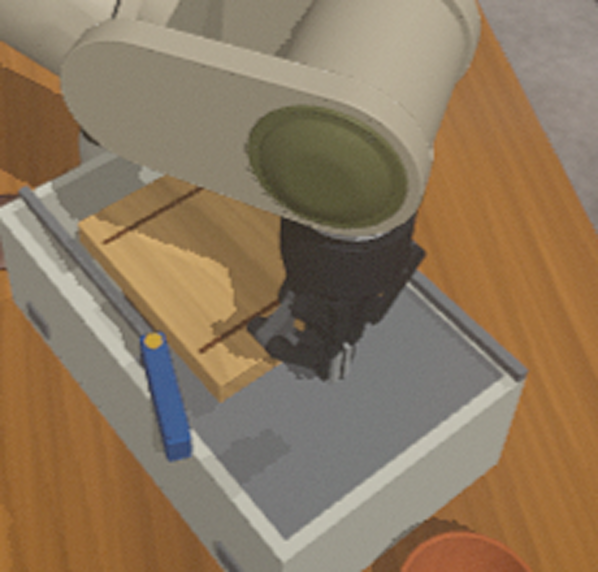

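jog_arm --hand '[0, 0, 0, 0, 0]' --pt "0 0 -0.005" --pt "0 0 -0.004" --pt "0 0 -0.003" --pt "0 0 0" --pt "0 0 0" --yaw '[0, 0, 0, 0, 0]'

```text
time_s: 3.32
position: [0.6425, -0.2564, 0.1405]
tool_rot: [[-0.46, 0.888, 0.0], [0.888, 0.46, -0.0], [-0.0, 0.0, -1.0]]
ft_force: [0.6, 0.6, -0.5]
grip_width: 0.0
gripper_force: 0.0
```

```bash
python3 wr.py w2; python3 - <<'E'
import cv2
im=cv2.imread("pics/w2.png")[100:340,180:460]
cv2.imwrite("pics/w2c.png",cv2.resize(im,None,fx=2.4,fy=2.4))
E
```

```text
hrn (np.float64(203.6841370904654), np.float64(164.4138014899945)) hrf (np.float64(578.8568908607118), np.float64(166.00715473487526)) piv (np.float64(149.23556180171767), np.float64(31.039432325162494)) tip (np.float64(104.67047698286072), np.float64(200.55047252563352))
rnl (np.float64(175.9744343796186), np.float64(332.79704435671863)) fingertip box [-0.01997557 -0.11519215] px tip [(np.float64(319.254608372865), np.float64(240.25221960449036)), (np.float64(319.3057130899384), np.float64(231.81433279949405))]
```

View pics/w2c.png

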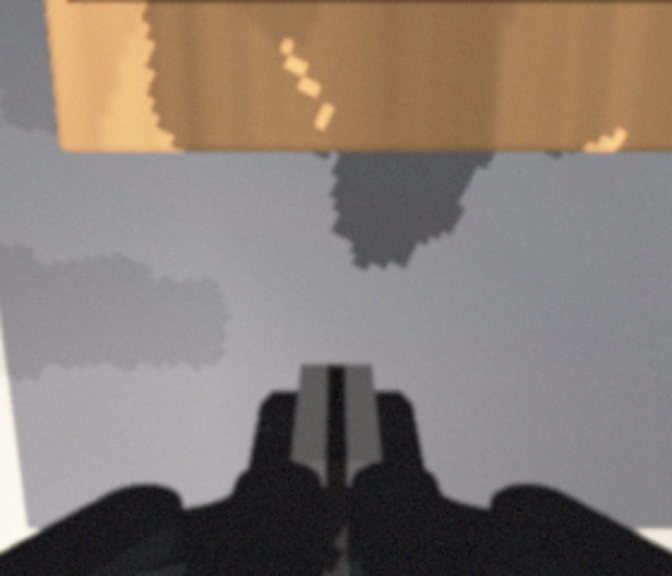

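jog_arm --hand '[0, 0, 0, 0, 0]' --pt "0 0 -0.0015" --pt "0 0 -0.001" --pt "0 0 -0.001" --pt "0 0 -0.001" --pt "0 0 0" --yaw '[0, 0, 0, 0, 0]'

```text
time_s: 4.0
position: [0.6424, -0.2563, 0.1357]
tool_rot: [[-0.46, 0.888, -0.0], [0.888, 0.46, 0.0], [0.0, -0.0, -1.0]]
ft_force: [0.4, 0.2, -0.8]
grip_width: 0.0001
gripper_force: 0.0
```

jog_arm --hand '[0, 0, 0, 0, 0]' --pt "0 0 -0.001" --pt "0 0 -0.001" --pt "0 0 -0.001" --pt "0 0 0" --pt "0 0 0" --yaw '[0, 0, 0, 0, 0]'

```text
time_s: 4.62
position: [0.6425, -0.2564, 0.1329]
tool_rot: [[-0.46, 0.888, 0.0], [0.888, 0.46, -0.0], [-0.0, 0.0, -1.0]]
ft_force: [-0.2, -0.3, 0.5]
grip_width: -0.0001
gripper_force: 0.0
```

jog_arm --hand '[0, 0, 0, 0, 0]' --pt "0 0 -0.0015" --pt "0 0 -0.0015" --pt "0 0 -0.0015" --pt "0 0 -0.0015" --pt "0 0 0" --yaw '[0, 0, 0, 0, 0]'

```text
time_s: 5.25
position: [0.6424, -0.2564, 0.1266]
tool_rot: [[-0.46, 0.888, -0.0], [0.888, 0.46, 0.0], [0.0, -0.0, -1.0]]
ft_force: [0.2, 0.8, -0.6]
grip_width: -0.0002
gripper_force: 0.0
```

jog_arm --hand '[0, 0, 0, 0, 0]' --pt "0 0 -0.001" --pt "0 0 -0.001" --pt "0 0 -0.001" --pt "0 0 -0.001" --pt "0 0 0" --yaw '[0, 0, 0, 0, 0]'

```text
time_s: 5.88
position: [0.6424, -0.2564, 0.1227]
tool_rot: [[-0.46, 0.888, -0.0], [0.888, 0.46, 0.0], [0.0, -0.0, -1.0]]
ft_force: [-0.4, -0.4, -0.4]
grip_width: 0.0001
gripper_force: 0.0
```

```bash
python3 - <<'E'
from rig import env
import cv2,numpy as np
im=env.get_image("side")[:,:,::-1][230:330,320:420]
cv2.imwrite("pics/s3.png",cv2.resize(im,None,fx=5.5,fy=5.5,interpolation=cv2.INTER_CUBIC))
s=env.observe(); k=env.calibration("side"); 
for z in (.017,0,-.02):
  for dx in (-.011,.011):
    q=k["rotation"].T@(s["position"]+s["tool_rot"]@[dx,0,z]-k["position"]); print(z,dx,((k["fx"]*q[0]/q[2]+k["cx"]-320)*5.5).round(),((k["fy"]*q[1]/q[2]+k["cy"]-230)*5.5).round())
E
```

```text
0.017 -0.011 262.0 475.0
0.017 0.011 218.0 427.0
0 -0.011 266.0 448.0
0 0.011 221.0 400.0
-0.02 -0.011 270.0 415.0
-0.02 0.011 224.0 366.0
```

View pics/s3.png

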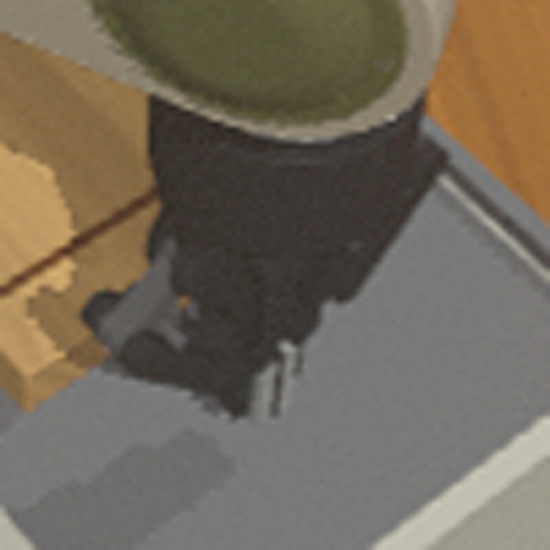

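The tips end about 18 mm behind the reported TCP (bottom at row 420), so they are at z ≈ 0.14. I go 11 mm lower, then push.

jog_arm --hand '[0, 0, 0, 0, 0]' --pt "0 0 -0.003" --pt "0 0 -0.003" --pt "0 0 -0.003" --pt "0 0 -0.002" --pt "0 0 0" --yaw '[0, 0, 0, 0, 0]'

```text
time_s: 6.55
position: [0.6424, -0.2563, 0.1116]
tool_rot: [[-0.46, 0.888, -0.0], [0.888, 0.46, 0.0], [0.0, -0.0, -1.0]]
ft_force: [1.1, -0.8, 0.7]
grip_width: 0.0001
gripper_force: 0.0
```

jog_arm --hand '[0, 0, 0, 0, 0]' --pt "-0.0055 0.0107 0" --pt "-0.0055 0.0107 0" --pt "-0.0046 0.0089 0" --pt "-0.0046 0.0089 0" --pt "-0.0046 0.0089 0" --yaw '[0, 0, 0, 0, 0]'

```text
time_s: 7.18
position: [0.6176, -0.208, 0.1121]
tool_rot: [[-0.46, 0.888, 0.001], [0.888, 0.46, -0.001], [-0.001, 0.0, -1.0]]
ft_force: [2.0, -2.1, 0.3]
grip_width: -0.0001
gripper_force: 1.3
```

jog_arm --hand '[0, 0, 0, 0, 0]' --pt "-0.0046 0.0089 0" --pt "-0.0046 0.0089 0" --pt "-0.0041 0.008 0" --pt "-0.0037 0.0071 0" --pt "-0.0027 0.0053 0" --yaw '[0, 0, 0, 0, 0]'

```text
time_s: 7.8
position: [0.5977, -0.1696, 0.1119]
tool_rot: [[-0.46, 0.888, -0.0], [0.888, 0.46, 0.0], [0.0, -0.0, -1.0]]
ft_force: [0.5, -1.3, 2.1]
grip_width: -0.0001
gripper_force: 1.2
```

jog_arm --hand '[0, 0, 0, 0, 0]' --pt "-0.0014 0.0027 0" --pt "-0.0009 0.0018 0" --pt "-0.0009 0.0018 0" --pt "-0.0005 0.0009 0" --pt "0 0 0" --yaw '[0, 0, 0, 0, 0]'

```text
time_s: 8.43
position: [0.5948, -0.1639, 0.1118]
tool_rot: [[-0.46, 0.888, 0.001], [0.888, 0.46, -0.002], [-0.002, 0.0, -1.0]]
ft_force: [3.3, -5.3, -0.1]
grip_width: -0.0002
gripper_force: 3.3
```

jog_arm --hand '[0, 0, 0, 0, 0]' --pt "-0.0005 0.0009 0" --pt "-0.0005 0.0009 0" --pt "-0.0005 0.0009 0" --pt "0 0 0" --pt "0 0 0" --yaw '[0, 0, 0, 0, 0]'

```text
time_s: 9.05
position: [0.5948, -0.1639, 0.1119]
tool_rot: [[-0.459, 0.889, 0.005], [0.889, 0.459, -0.007], [-0.008, 0.002, -1.0]]
ft_force: [9.5, -17.1, -5.3]
grip_width: 0.0
gripper_force: 9.6
```

The hatch is at its stop: 20 N with no motion, and the edge computes to box y = 0. I back off, raise, and go outside the catch.

jog_arm --hand '[0, 0, 0, 0, 0]' --pt "0.006 -0.0117 0" --pt "0.006 -0.0117 0" --pt "0 0 0.02" --pt "0 0 0.03" --pt "0 0 0" --yaw '[0, 0, 0, 0, 0]'

```text
time_s: 9.68
position: [0.6056, -0.184, 0.1638]
tool_rot: [[-0.46, 0.888, 0.003], [0.888, 0.46, -0.001], [-0.003, 0.002, -1.0]]
ft_force: [0.1, 0.6, -0.5]
grip_width: -0.0
gripper_force: 0.0
```

jog_arm --hand '[0, 0, 0, 0, 0]' --pt "-0.027 -0.02 0" --pt "-0.027 -0.02 0" --pt "-0.027 -0.02 0" --pt "-0.026 -0.021 0" --pt "0 0 0" --yaw '[0, 0, 0, 0, 0]'

```text
time_s: 10.3
position: [0.4964, -0.2654, 0.161]
tool_rot: [[-0.458, 0.889, -0.002], [0.889, 0.458, 0.001], [0.002, -0.001, -1.0]]
ft_force: [0.2, 0.4, 0.1]
grip_width: -0.0005
gripper_force: 0.0
```

```bash
python3 wr.py w4; python3 - <<'E'
import numpy as np
O=np.array([.6077,-.1448]); t=.47425; R=np.array([[np.cos(t),-np.sin(t)],[np.sin(t),np.cos(t)]])
p=np.array([-.09,-.013]); 
for th in [-.41,-.2,0,.2,.4,.6,.8,1,1.2,1.4,1.57]:
    s,c=np.sin(th),np.cos(th); D=.009+.0145*abs(c)+.011*abs(s); L=.058
    b=p+L*np.array([s,-c])+D*np.array([-c,-s]); print(th,b.round(4),(R@b+O).round(4))
E
```

```text
hrn (np.float64(458.74791868913326), np.float64(260.1234603164924)) hrf (np.float64(763.9029624289133), np.float64(260.79651061519223)) piv (np.float64(443.0607307930619), np.float64(165.04208299784267)) tip (np.float64(375.5594519781908), np.float64(288.694464070364))
rnl (np.float64(379.0360695042683), np.float64(383.0020900541417)) fingertip box [-0.15414601 -0.05648662] px tip [(np.float64(319.25545124772475), np.float64(240.25324051025922)), (np.float64(319.3065065382132), np.float64(231.81526235983006))]
-0.41 [-0.1376 -0.0556] [ 0.5107 -0.2571]
-0.2 [-0.1264 -0.0648] [ 0.5248 -0.2602]
0 [-0.1135 -0.071 ] [ 0.5392 -0.2598]
0.2 [-0.1034 -0.0749] [ 0.5499 -0.2586]
0.4 [-0.0919 -0.0768] [ 0.561  -0.2551]
0.6 [-0.0797 -0.0762] [ 0.5716 -0.249 ]
0.8 [-0.0672 -0.0728] [ 0.5812 -0.2402]
1 [-0.0553 -0.0663] [ 0.5888 -0.229 ]
1.2 [-0.0448 -0.0569] [ 0.5938 -0.2159]
1.4 [-0.0366 -0.0448] [ 0.5956 -0.2014]
1.57 [-0.032  -0.0331] [ 0.5943 -0.1888]
```

View pics/w4.png

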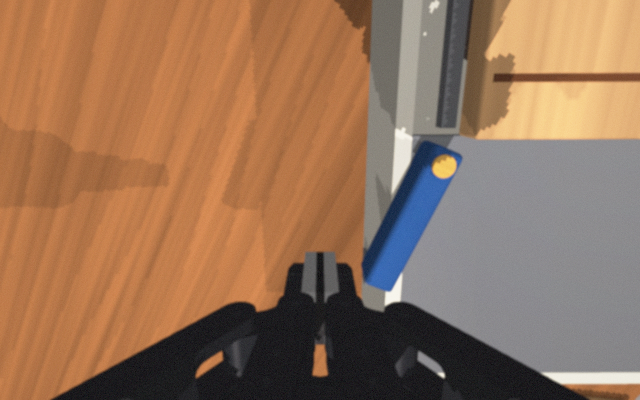

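Hatch is shut (its edge level with the pivot, row 138). The catch at (365–460, 145–290) lies as fitted, with the fingers to its outer side. Next: lower and sweep.

jog_arm --hand '[0, 0, 0, 0, 0]' --pt "0 0 -0.02" --pt "0 0 -0.015" --pt "0 0 -0.01" --pt "0 0 -0.004" --pt "0 0 0" --yaw '[0, 0, 0, 0, 0]'

```text
time_s: 10.98
position: [0.4979, -0.2645, 0.1128]
tool_rot: [[-0.46, 0.888, 0.0], [0.888, 0.46, 0.0], [0.0, 0.0, -1.0]]
ft_force: [0.7, -0.2, 0.7]
grip_width: 0.0
gripper_force: 0.0
```

jog_arm --hand '[0, 0, 0, 0, 0]' --pt "0.0065 0.003 0" --pt "0.007 0.003 0" --pt "0.007 -0.0015 0" --pt "0.007 -0.0015 0" --pt "0.007 0 0" --yaw '[0, 0, 0, 0, 0]'

```text
time_s: 11.6
position: [0.5326, -0.2617, 0.1127]
tool_rot: [[-0.46, 0.888, -0.0], [0.888, 0.46, 0.0], [0.0, -0.0, -1.0]]
ft_force: [-1.6, 0.7, 0.8]
grip_width: -0.0001
gripper_force: 0.7
```

jog_arm --hand '[0, 0, 0, 0, 0]' --pt "0.0065 0.0015 0" --pt "0.0107 0.0015 0" --pt "0.011 0.0035 0" --pt "0.0106 0.006 0" --pt "0.0096 0.009 0" --yaw '[0, 0, 0, 0, 0]'

```text
time_s: 12.22
position: [0.5815, -0.2397, 0.1128]
tool_rot: [[-0.46, 0.888, 0.0], [0.888, 0.46, -0.0], [-0.0, 0.0, -1.0]]
ft_force: [-2.1, -1.6, -0.4]
grip_width: -0.0002
gripper_force: 0.9
```

jog_arm --hand '[0, 0, 0, 0, 0]' --pt "0.0076 0.011 0" --pt "0.005 0.013 0" --pt "0.002 0.0125 0" --pt "0 0.007 0" --pt "0 0 0" --yaw '[0, 0, 0, 0, 0]'

```text
time_s: 12.85
position: [0.5953, -0.1958, 0.113]
tool_rot: [[-0.461, 0.888, 0.0], [0.888, 0.461, 0.0], [0.0, 0.001, -1.0]]
ft_force: [-0.1, -0.1, -0.2]
grip_width: 0.0003
gripper_force: 0.0
```

jog_arm --hand '[0, 0, 0, 0, 0]' --pt "-0.001 0.0025 0" --pt "-0.001 0.002 0" --pt "-0.0009 0.0018 0" --pt "-0.0005 0.0009 0" --pt "0 0 0" --yaw '[0, 0, 0, 0, 0]'

```text
time_s: 13.48
position: [0.5922, -0.19, 0.113]
tool_rot: [[-0.46, 0.888, 0.001], [0.888, 0.46, -0.001], [-0.002, 0.001, -1.0]]
ft_force: [4.5, -3.4, -1.3]
grip_width: -0.0002
gripper_force: 2.4
```

jog_arm --hand '[0, 0, 0, 0, 0]' --pt "-0.0005 0.0009 0" --pt "-0.0005 0.0009 0" --pt "-0.0005 0.0009 0" --pt "0 0 0" --pt "0 0 0" --yaw '[0, 0, 0, 0, 0]'

```text
time_s: 14.1
position: [0.5922, -0.1899, 0.1132]
tool_rot: [[-0.459, 0.889, 0.005], [0.888, 0.459, -0.006], [-0.008, 0.002, -1.0]]
ft_force: [9.7, -13.6, -5.9]
grip_width: 0.0
gripper_force: 8.5
```

At the stop: 17 N, and box y = −0.033 as expected. I back off, lift and check.

jog_arm --hand '[0, 0, 0, 0, 0]' --pt "0.006 -0.0117 0" --pt "0.006 -0.0117 0" --pt "0 0 0.03" --pt "0 0 0.05" --pt "0 0 0.06" --yaw '[0, 0, 0, 0, 0]'

```text
time_s: 14.72
position: [0.6019, -0.21, 0.2534]
tool_rot: [[-0.46, 0.888, -0.003], [0.888, 0.46, 0.002], [0.003, -0.002, -1.0]]
ft_force: [0.4, -0.1, -0.1]
grip_width: -0.0
gripper_force: 0.0
```

```bash
python3 wr.py w5 >/dev/null; python3 -c "
import cv2,numpy as np
a=cv2.imread('pics/w5.png')
from rig import env
b=env.get_image('scene')[:,:,::-1][90:230,170:370]
b=cv2.resize(b,None,fx=2,fy=2)
c=np.zeros((280,800,3),'uint8'); c[:,:400]=cv2.resize(a,(448,280))[:,24:424]; c[:,400:]=b
cv2.imwrite('pics/fin.png',c); print(env.observe()['ft_force'],env.observe()['time_s'])"
```

```text
[ 0.25408127  0.42986443 -0.42337736] 14.825
```

View pics/fin.png

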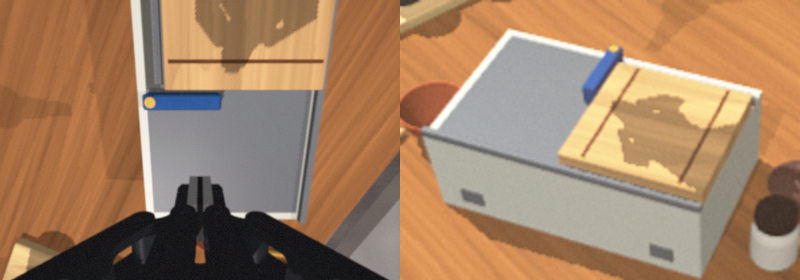

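The hatch is fully shut, with its edge at row 90. The catch lies square behind it at (145–220, 101), and the bowl, jar and lid stand as before.

```bash
python3 -c "
from rig import env
print(env.close_job())"
```

```text
the job is handed in; nothing more can be done
None
```

The hatch is fully shut against its stop, the blue catch was then swung to its stop behind it, and the job is handed in at about 15 s; the bowl, jar and pot lid look unmoved, but the mug can't be seen under the shut hatch.

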